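# Fold out the rack arm and load the tube rack

## Task

The grey bench unit has two swing-out steel arms on its front that together carry a tube rack, but one of them is still folded against the unit: swing that arm out by its blue knob until it clicks fully home in its end detent, straight out and parallel with the arm that is already out. Then carry the orange tube rack by its handle, keeping it upright, and lower it gently onto both arms, centred between them, square to the unit and lying flat between the unit and the blue knobs. Leave both arms fully out and do not disturb the jar, the tip box or the carton.

Things in the scene. Friction and masses are not known exactly. Their poses are not given: they have to be found in the camera images.
- unit: low grey bench instrument, fixed, 160 (x) x 380 (y) x 66 mm high; origin on the bench under the middle of its front face (the face the arms are on, toward the robot); its x axis points from the front face into the unit, y along the face, z up. Its position and yaw vary.
- seat (a point): point where the centre of the rack's underside belongs: 70 mm in front of the unit's front face, midway between the two arms, at the height of the arms' top faces (72 mm above the bench); axes as the unit's. When set down, the rack's underside centre must be within about 20 mm of it along x and y.
- bracket_a: fixed aluminium bracket that carries arm a (the one that starts folded); origin on the bench under the arm's hinge, axes parallel to the unit's. Arm: steel bar 20 mm wide, 14 thick, 120 long from the hinge axis, top face 72 mm above the bench. Hinge axis vertical, 25 mm in front of the unit's face and 75 mm to one side of its middle; which side varies.
- bracket_b: fixed aluminium bracket, alike, that carries arm b (the one that is already out); origin and axes likewise.
- swing_a (a joint): hinge angle of arm a, rad. 0 = folded along the unit's face, pointing to the unit's +y from its hinge; grows counterclockwise from above; 1.571 = end stop, straight out (unit's -x). Starts at 0.08 to 0.36. An over-centre spring resists (up to 4 N at the knob, most near 1.1) and swings it back to about 0.35 if let go below 1.4; beyond 1.47 it snaps to the end stop and holds there.
- swing_b (a joint): hinge angle of arm b, same meaning; starts out at 1.571, held there by a spring, and must stay so.
- knob_a (a point): centre of the grip of arm a's blue knob: an upright cylinder 24 mm in diameter on the arm, 108 mm from the hinge axis, from the arm's top (72 mm above the bench) to 120 mm; this point is 105 mm above the bench. Can be pinched from above; the unit's top is lower (66 mm).
- knob_b (a point): the same point on arm b's knob.
- rack: orange tube rack with capped tubes and a carrying handle, loose, about 0.45 kg, 70 (x) x 200 (y) mm, flat underside, caps' tops 91 mm above it; origin at the centre of its underside, z up. Half a turn makes no difference. Starts on the bench.
- rack_grip (a point): middle of the rack's handle bar, 125 mm above the rack's underside over its centre; the bar runs along the rack's y, 128 mm long (clear between its posts: 112 mm), 18 mm wide (x), 14 mm high.
- jar: white plastic jar, bystander, 84 mm in diameter, 125 mm high; origin at the centre of its underside.
- tipbox: blue plastic box of pipette tips, bystander, 85 x 120 x 45 mm; origin at the centre of its underside.
- carton: white carton with a lilac band, bystander, 90 x 130 x 50 mm; origin at the centre of its underside.

How it is judged:
On the way, in this order (a step that is already met when the one before it is completed fails the run):
1. the folded arm is swung out and seated in its end detent (value of joint swing_a above 1.52 rad), for 0.3 s.
2. the rack lies flat on both seated arms (value of joint each of swing_a, swing_b above 1.52 rad and x of rack in the frame of seat between -0.025 and 0.025 m and y of rack in the frame of seat between -0.022 and 0.022 m and z of rack in the frame of seat between -0.004 and 0.005 m and angle between the y axis of rack and the y axis of seat, either way round below 0.17 rad and angle between rack's own z axis and vertical below 0.06 rad and contact force between rack and bracket_a above 0.3 N and contact force between rack and bracket_b above 0.3 N), for 0.2 s.
At the end, for the whole second after the job is handed in: Both arms are at their end stop (joint above 1.52 rad); the rack lies at rest on both arms, released, its underside centre within 25 mm (unit x) and 22 mm (unit y) of the seat point and within 5 mm of its height, its long side within 0.17 rad of the unit's face, tilted under 0.06 rad (all of step 2 and linear speed of rack below 0.02 m/s and contact force between the fingers and rack below 0.1 N); the robot touches nothing.
It fails at once if the white jar is disturbed (moved more than 25 mm) (distance of jar from where it was at the start of the episode above 0.025 m).
It fails at once if the blue tip box is disturbed (moved more than 25 mm) (distance of tipbox from where it was at the start of the episode above 0.025 m).
It fails at once if the white carton is disturbed (moved more than 25 mm) (distance of carton from where it was at the start of the episode above 0.025 m).
It fails at once if the rack is tipped more than 0.5 rad (angle between rack's own z axis and vertical above 0.5 rad).
It fails at once if the rack is dropped (moves faster than 0.6 m/s while not held) (linear speed of rack above 0.6 m/s and contact force between the fingers and rack below 0.1 N).
It also fails if it takes over 61 s, if anything falls off the work surface, if the arm or the gripper's body presses on something with over 40 N, if the wrist force passes 120 N, or if a joint passes its speed limit or range.

## Robot

A 6-joint arm with a two-finger parallel gripper is mounted at the origin on the work surface. World frame = base frame: x ahead of the robot, y to its left, z up, the work surface at z = 0. Lengths are in m, angles in rad, forces in N, time in s.
With the tool pointing down it reaches from about 0.4 to 0.825 m from the base axis. Payload 7 kg.
Tool frame: the origin (TCP) lies at the very end of the fingers, on their centre line; the grasp point (between the pads) lies 19 mm behind it; z points along the fingers, y is the line along which they close (so a half turn about z gives the same grasp; the last joint's range is limited). The gripper opens to 88 mm and grips with 3 to 60 N. Pads are 19 mm wide; open, the fingers measure 130 mm over their backs; the gripper's body (78 mm by 193 mm) begins 47 mm behind the grasp point.
Start: joints at [1.561, 0.359, 0.012, 0, -1.224, -0.288], TCP at [0.198, 0.645, 0.227] pointing down, gripper open.
Joint ranges: [-3.07, 3.07], [-1.43, 2.12], [-1.02, 1.25], [-3.03, 1.67], [-3.05, -0], [-3.03, 3.03]. Speed limits (rad/s): [2.39, 2.39, 3.01, 3.14, 3.14, 3.14].

## Interface

Orientations are given as [roll, pitch, yaw] about the fixed x, y, z axes, in that order (R = Rz(yaw) Ry(pitch) Rx(roll)).
In Python, from station import arm gives the robot as it stands.
- The arm moves only by the tool step_arm, never from a script. Its argument "rows" is a list of rows, each a list of 5 numbers: the shift along the world's x, y, z in m, then the turn about the world's z in rad, then the finger opening in m, from 0 to 0.0876. In form: [[x, y, z, spin, gripper], ...]. A call has 1 to 20 rows; each row is the pose to reach, as a shift and turn from the pose commanded when the call began; what a row does not reach only later rows make up. A row lasts 1/10 s, in which the tool goes at most 50 mm and 8.59 degrees, less where a joint would pass 70% of its speed; a pose out of reach is approached as far as the arm can. A call with a gripper value outside its range is refused whole. The fingers move at their own pace and stop on an object; "newtons" is the grip in N (left out, the last holds). Time passes only in rows, so rows that repeat a pose let the fingers close. It gives the time, the measured TCP pose, the force, the opening and the grip force at its end, in the units of the state.
- arm.get_state(): the state, without advancing time (a new reading comes with each control period).
- arm.grab_frame(name): name is "scene" or "top"; returns a dict with "color" (384x512x3 uint8, blue, green, red), "vfov" (degrees; the focal length in pixels is half the picture's height over the tangent of half this angle, whatever the lens; pixels are square), "cx", "cy" (the principal point, pixels), "k1" (the pictures are not rectified: a ray, as slopes to the right and down, at radius r is drawn at 1 + k1 r^2 times it, then the intrinsics apply), "rvec" (rotation vector, rad) and "tvec" (3), from world to camera coordinates, as OpenCV has them. Camera axes: x right, y down, z forward; pixel columns grow to the right and rows downward; lengths in m; the calibration is good to about 2 mm. A picture is of the moment at which its call begins. There is no depth.
- arm.job_done(): hands the job in; it is judged then, once.
The state is a dict: "t": time; "q": joint angles; "qd": joint speeds; "joint_efforts": joint torques, N m; "eef_pos": TCP position; "ee_rot": TCP orientation; "force": force on the tool from outside, world axes, zero at the start; "moment": the same for the moment, N m; "width": finger opening in m; "gripper_force": force on a finger pad.
Only numpy, scipy, OpenCV 4.12 (cv2) and the standard library are available. Lean on these libraries where they do the work, as an engineer would, in place of code of your own. Each camera call takes 0.05 s, during which the arm holds its last target. There are 200 camera calls.

## Working session

There is one attempt and no reset: what is moved stays moved. The work goes in short steps, Python scripts to look and compute and a tool call to move; the robot and the scene stay as the last step left them, time stands still between calls to the robot, and variables do not carry over. Pictures are saved under pics/ and viewed, at most 10 in all, crops included, and the job is handed in when it is done.

Besides the shell and the picture viewer there is one more tool, called after "Request:" as name(argument=value, ...), one argument or row to a line, values as JSON. step_arm: Moves the arm, as the interface text tells. Its arguments: {"type":"object","properties":{"rows":{"type":"array"},"newtons":{"type":"number"}},"required":["rows"]}

```bash
mkdir -p pics; cat > h.py <<'E'
import numpy as np, cv2
from station import arm
def grab(n):
    f=arm.grab_frame(n); h,w=f["color"].shape[:2]
    fl=h/2/np.tan(np.radians(f["vfov"])/2)
    f["K"]=np.array([[fl,0,f["cx"]],[0,fl,f["cy"]],[0,0,1.]]); f["D"]=np.array([f["k1"],0,0,0,0.])
    f["R"]=cv2.Rodrigues(np.array(f["rvec"],float))[0]; f["T"]=np.array(f["tvec"],float).ravel(); return f
def ray(f,px,z):
    u=cv2.undistortPoints(np.array(px,float).reshape(-1,1,2),f["K"],f["D"]).reshape(-1,2)
    d=np.c_[u,np.ones(len(u))]@f["R"]; c=-f["R"].T@f["T"]
    return c+d*((z-c[2])/d[:,2])[:,None]
def proj(f,P): return cv2.projectPoints(np.array(P,float).reshape(-1,1,3),f["R"],f["T"],f["K"],f["D"])[0].reshape(-1,2)
def blobs(f,lo,hi,amin=30):
    hsv=cv2.cvtColor(f["color"],cv2.COLOR_BGR2HSV); m=cv2.inRange(hsv,lo,hi)
    cs=cv2.findContours(m,cv2.RETR_EXTERNAL,cv2.CHAIN_APPROX_NONE)[0]
    return sorted([c for c in cs if cv2.contourArea(c)>amin],key=cv2.contourArea,reverse=True)
E
python3 - <<'E'
from h import *
ims=[]
for n in("top","scene"):
    f=grab(n); cv2.imwrite(f"pics/{n}0.png",f["color"]); print(n,-f["R"].T@f["T"],f["K"][0,0],f["k1"])
    for nm,lo,hi in(("blue",(95,100,50),(130,255,255)),("or",(5,120,80),(20,255,255))):
        for c in blobs(f,lo,hi): print(nm,cv2.contourArea(c),cv2.boundingRect(c))
s=arm.get_state(); print(s["eef_pos"],s["ee_rot"],s["width"])
E
```

```text
top [0.3219712  0.02287915 1.15620568] 375.7460697342691 -0.10545451441643136
blue 1120.5 (263, 224, 42, 30)
blue 490.5 (187, 119, 32, 17)
blue 261.0 (377, 128, 21, 29)
blue 53.5 (253, 195, 9, 10)
blue 46.0 (264, 159, 25, 3)
blue 45.0 (163, 164, 9, 9)
blue 39.0 (178, 159, 24, 3)
blue 38.5 (215, 159, 36, 3)
or 508.5 (347, 191, 65, 37)
or 266.0 (367, 197, 47, 19)
scene [ 1.14042536 -0.19200409  0.90180145] 359.0789078495301 -0.07592463177431437
blue 700.5 (205, 164, 43, 29)
blue 546.5 (325, 220, 39, 25)
blue 55.0 (115, 217, 10, 8)
blue 37.5 (348, 173, 8, 9)
blue 31.5 (256, 175, 8, 13)
or 170.0 (107, 201, 47, 9)
or 55.5 (167, 208, 6, 20)
or 45.5 (140, 209, 16, 10)
[0.19795875 0.64486584 0.22570613] [ 3.14008508e+00 -1.52558765e-04 -2.97904598e-01] 0.0876259899899325
```

View pics/top0.png

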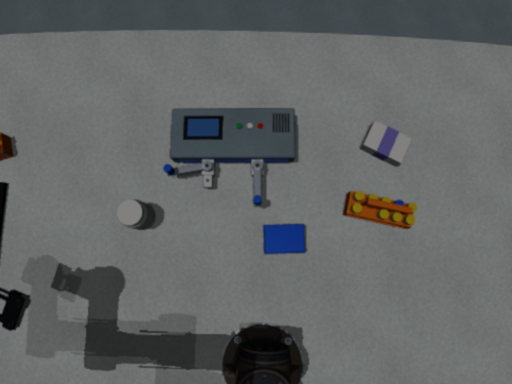

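View pics/scene0.png

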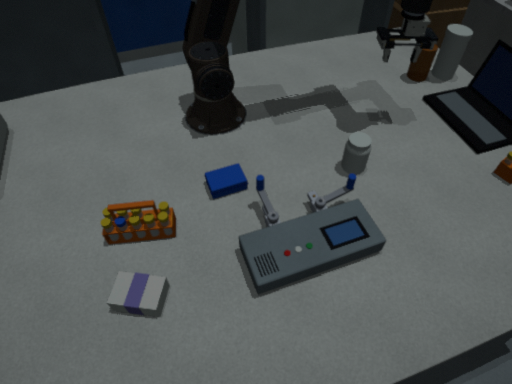

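The top view shows the folded arm's knob near (167,168), hinged near (208,165), and the other knob at (257,200). The tip box is at (284,238), the jar at (133,213) and the rack around (380,208). In the scene view the knobs are at (350,181) and (260,183), and the rack handle is at (131,205). I'll take enlarged crops for precise features.

```bash
python3 - <<'E'
from h import *
f=grab("top");c=f["color"]
a=cv2.resize(c[95:220,155:305],None,fx=4,fy=4,interpolation=cv2.INTER_CUBIC)
b=cv2.resize(c[180:240,335:425],None,fx=6,fy=6,interpolation=cv2.INTER_CUBIC)
g=grab("scene")["color"]
d=cv2.resize(g[185:250,95:185],None,fx=6,fy=6,interpolation=cv2.INTER_CUBIC)
cv2.imwrite("pics/a.png",cv2.convertScaleAbs(a,alpha=1.5)); cv2.imwrite("pics/b.png",np.vstack([b[30:330],d[:300]]))
E
```

```text
(no output)
```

View pics/a.png

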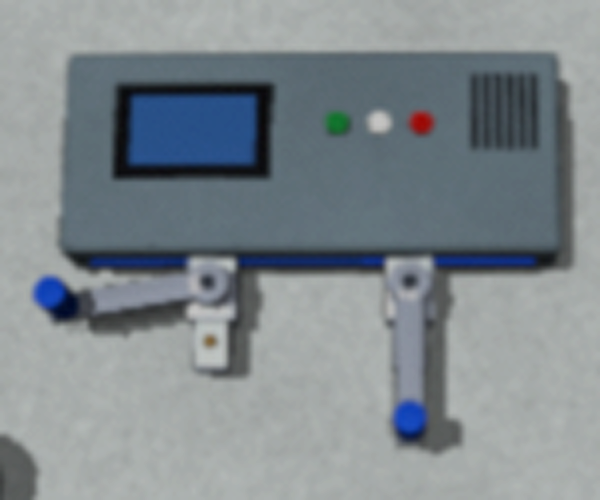

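View pics/b.png

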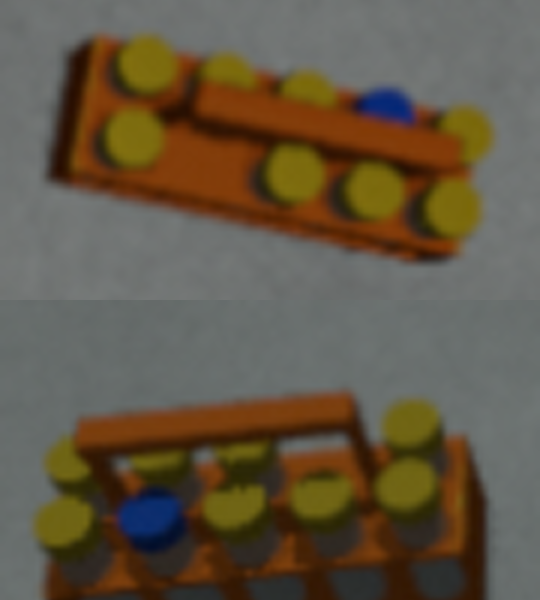

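The unit crop shows hinge a at (210,282), hinge b at (409,281), knob tops at (50,293) and (410,417), and the unit's front top edge at row 250. In the rack crop the handle's top face runs from about (200,101) to (462,152).

```bash
cat > m.py <<'E'
from h import *
f=grab("top"); s=grab("scene")
c4=lambda p:(np.array(p,float)+.5)/4-.5+[155,95]
c6=lambda p:(np.array(p,float)+.5)/6-.5+[335,185]
P=lambda p,z:ray(f,[p],z)[0]
ka=P(c4([50,293]),.12);kb=P(c4([410,417]),.12);ha=P(c4([210,282]),.078);hb=P(c4([409,281]),.078)
ul,ur=P(c4([60,250]),.066),P(c4([557,250]),.066)
yaw=lambda d:np.arctan2(d[1],d[0])
for n,v in dict(ka=ka,kb=kb,ha=ha,hb=hb,ul=ul,ur=ur,um=(ul+ur)/2).items(): print(n,v.round(4))
print("hinge dist",np.linalg.norm(ha-hb),"armlen",np.linalg.norm((kb-hb)[:2]),np.linalg.norm((ka-ha)[:2]))
print("y-axis yaw hinges",yaw(ha-hb),"face",yaw(ul-ur),"armb(-x)",yaw(kb-hb)-np.pi/2+0,"arma",yaw(ka-ha))
e1,e2=P(c6([200,101]),.132),P(c6([462,152]),.132)
print("handle",(e1+e2)/2,np.linalg.norm(e1-e2),"yaw",yaw(e1-e2))
print("handle proj scene",proj(s,[e1,e2]).round(1),"seen ends", (np.array([[352,398],[78,428]])/6+[95,185]).round(1))
# knobs in scene
print("knob proj scene",proj(s,[ka,kb]).round(1))
for c in blobs(s,(95,100,50),(130,255,255),20): print(cv2.boundingRect(c),end=" ")
# bystanders
for c in blobs(f,(95,100,50),(130,255,255))[:1]: print("tip",ray(f,cv2.boxPoints(cv2.minAreaRect(c)),.045)[:,:2].round(3).tolist())
print("jar top",P([131,212],.125),"carton",P([387,143],.05))
E
python3 m.py
```

```text
ka [0.5555 0.2855 0.12  ]
kb [0.4731 0.0274 0.12  ]
ha [0.576  0.1776 0.078 ]
hb [0.5803 0.0308 0.078 ]
ul [0.601  0.2939 0.066 ]
ur [ 0.6099 -0.0792  0.066 ]
um [0.6054 0.1073 0.066 ]
hinge dist 0.14682059629204264 armlen 0.10731321845696325 0.10983716902151405
y-axis yaw hinges 1.6001235904310014 face 1.5946575825448432 armb(-x) -4.680146573382217 arma 1.7585370074759843
handle [ 0.4609577  -0.34258548  0.132     ] 0.12604997009949329 yaw 1.4016642129163623
handle proj scene [[153.2 199.9]
 [107.1 205.7]] seen ends [[153.7 251.3]
 [108.  256.3]]
knob proj scene [[351.5 174.4]
 [259.6 175.8]]
(205, 164, 43, 29) (325, 220, 39, 25) (115, 217, 10, 8) (348, 173, 8, 9) (256, 175, 8, 13) tip [[0.409, 0.008], [0.412, -0.113], [0.327, -0.114], [0.325, 0.007]]
jar top [0.42620493 0.37812901 0.125     ] carton [ 0.66777035 -0.37045148  0.05      ]
```

Request:
step_arm(
  rows=[
    [0.18, -0.18, 0, -0.5, 0.0876],
    [0.3575, -0.3595, 0, -1.07, 0.0876],
    [0.3575, -0.3595, 0, -1.07, 0.0876],
    [0.3575, -0.3595, 0, -1.07, 0.0876],
    [0.3575, -0.3595, 0, -1.07, 0.0876],
    [0.3575, -0.3595, 0, -1.07, 0.0876],
    [0.3575, -0.3595, 0, -1.07, 0.0876],
    [0.3575, -0.3595, 0, -1.07, 0.0876],
    [0.3575, -0.3595, 0, -1.07, 0.0876],
    [0.3575, -0.3595, 0, -1.07, 0.0876],
    [0.3575, -0.3595, 0, -1.07, 0.0876],
    [0.3575, -0.3595, 0, -1.07, 0.0876],
    [0.3575, -0.3595, 0, -1.07, 0.0876],
    [0.3575, -0.3595, 0, -1.07, 0.0876],
    [0.3575, -0.3595, 0, -1.07, 0.0876],
  ],
)

```text
t: 1.8
eef_pos: [0.5548, 0.2869, 0.2268]
ee_rot: [-3.141, 0.0, -1.366]
force: [-0.5, 0.3, 0.0]
width: 0.0877
gripper_force: 0.0
```

Request:
step_arm(
  rows=[
    [0.0005, -0.001, -0.05, 0, 0.0876],
    [0.0005, -0.001, -0.09, 0, 0.0876],
    [0.0005, -0.001, -0.12, 0, 0.0876],
    [0.0005, -0.001, -0.138, 0, 0.0876],
    [0.0005, -0.001, -0.138, 0, 0.0876],
    [0.0005, -0.001, -0.138, 0, 0.02],
    [0.0005, -0.001, -0.138, 0, 0.02],
    [0.0005, -0.001, -0.138, 0, 0.02],
    [0.0005, -0.001, -0.138, 0, 0.02],
    [0.0005, -0.001, -0.138, 0, 0.02],
    [0.0005, -0.001, -0.138, 0, 0.02],
    [0.0005, -0.001, -0.138, 0, 0.02],
  ],
  newtons=15,
)

```text
t: 3.0
eef_pos: [0.5561, 0.2847, 0.0887]
ee_rot: [-3.141, 0.0, -1.368]
force: [0.1, 0.1, 0.3]
width: 0.0369
gripper_force: 0.0
```

Request:
step_arm(
  rows=[
    [0, 0, 0, 0, 0.02],
    [0, 0, 0, 0, 0.02],
    [0, 0, 0, 0, 0.02],
    [0, 0, 0, 0, 0.02],
    [0, 0, 0, 0, 0.02],
  ],
)

```text
t: 3.5
eef_pos: [0.5562, 0.2849, 0.0886]
ee_rot: [-3.141, 0.0, -1.368]
force: [0.4, 2.1, -0.6]
width: 0.0237
gripper_force: 15.0
```

```bash
python3 - <<'E'
import numpy as np
# arc offsets of the knob about hinge a
h=np.array([.577,.1805]); k=np.array([.5561,.285]); v=k-h
for d in np.r_[.1:1.45:.1,1.35,1.38,1.40]:
    c,s=np.cos(d),np.sin(d); print(round(d,2),(np.array([[c,-s],[s,c]])@v-v).round(4))
E
```

```text
0.1 [-0.0103 -0.0026]
0.2 [-0.0203 -0.0062]
0.3 [-0.0299 -0.0108]
0.4 [-0.039  -0.0164]
0.5 [-0.0475 -0.0228]
0.6 [-0.0554 -0.0301]
0.7 [-0.0624 -0.038 ]
0.8 [-0.0686 -0.0467]
0.9 [-0.0739 -0.0559]
1.0 [-0.0783 -0.0656]
1.1 [-0.0817 -0.0757]
1.2 [-0.0841 -0.0861]
1.3 [-0.0854 -0.0967]
1.4 [-0.0856 -0.1073]
1.35 [-0.0856 -0.102 ]
1.38 [-0.0857 -0.1052]
1.4 [-0.0856 -0.1073]
```

Request:
step_arm(
  rows=[
    [-0.0103, -0.0026, 0, 0.1, 0.02],
    [-0.0203, -0.0062, 0, 0.2, 0.02],
    [-0.0299, -0.0108, 0, 0.3, 0.02],
    [-0.039, -0.0164, 0, 0.4, 0.02],
    [-0.0475, -0.0228, 0, 0.5, 0.02],
    [-0.0554, -0.0301, 0, 0.6, 0.02],
    [-0.0624, -0.038, 0, 0.7, 0.02],
    [-0.0686, -0.0467, 0, 0.8, 0.02],
    [-0.0739, -0.0559, 0, 0.9, 0.02],
    [-0.0783, -0.0656, 0, 1.0, 0.02],
    [-0.0817, -0.0757, 0, 1.1, 0.02],
    [-0.0841, -0.0861, 0, 1.2, 0.02],
    [-0.0854, -0.0967, 0, 1.3, 0.02],
    [-0.0856, -0.102, 0, 1.35, 0.02],
    [-0.0857, -0.1052, 0, 1.38, 0.02],
    [-0.0856, -0.106, 0, 1.39, 0.02],
    [-0.0856, -0.106, 0, 1.39, 0.02],
  ],
)

```text
t: 5.2
eef_pos: [0.4713, 0.1782, 0.0886]
ee_rot: [3.141, -0.001, 0.022]
force: [6.7, -4.0, -4.0]
width: 0.0234
gripper_force: 15.0
```

Request:
step_arm(
  rows=[
    [0, -0.002, 0, 0, 0.02],
    [0, -0.002, 0, 0, 0.02],
    [0, -0.002, 0, 0, 0.02],
  ],
)

```text
t: 5.5
eef_pos: [0.4713, 0.1766, 0.0886]
ee_rot: [3.141, -0.001, 0.023]
force: [6.9, -2.1, -4.2]
width: 0.0236
gripper_force: 15.0
```

Request:
step_arm(
  rows=[
    [0, -0.0015, 0, 0, 0.02],
    [0, -0.0015, 0, 0, 0.02],
    [0, -0.0015, 0, 0, 0.06],
    [0, -0.0015, 0, 0, 0.06],
    [0, -0.0015, 0, 0, 0.06],
    [0, -0.0015, 0, 0, 0.06],
    [0, -0.0015, 0.04, 0, 0.06],
    [0, -0.0015, 0.09, 0, 0.07],
    [0, -0.0015, 0.14, 0, 0.0876],
    [0, -0.06, 0.15, 0, 0.0876],
    [0, -0.11, 0.15, 0, 0.0876],
    [0, -0.16, 0.15, -0.07, 0.0876],
    [0, -0.21, 0.15, -0.14, 0.0876],
    [0, -0.26, 0.15, -0.14, 0.0876],
    [0, -0.31, 0.15, -0.14, 0.0876],
    [0, -0.36, 0.15, -0.14, 0.0876],
    [0, -0.36, 0.15, -0.14, 0.0876],
  ],
)

```text
t: 7.2
eef_pos: [0.4695, -0.1872, 0.2383]
ee_rot: [3.141, 0.001, -0.122]
force: [0.3, 1.3, 0.3]
width: 0.0876
gripper_force: 0.0
```

```bash
python3 - <<'E'
from h import *
f=grab("top");c=f["color"]
a=cv2.resize(c[95:220,155:305],None,fx=4,fy=4,interpolation=cv2.INTER_CUBIC)
cv2.imwrite("pics/a2.png",cv2.convertScaleAbs(a,alpha=1.5))
E
```

```text
(no output)
```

View pics/a2.png

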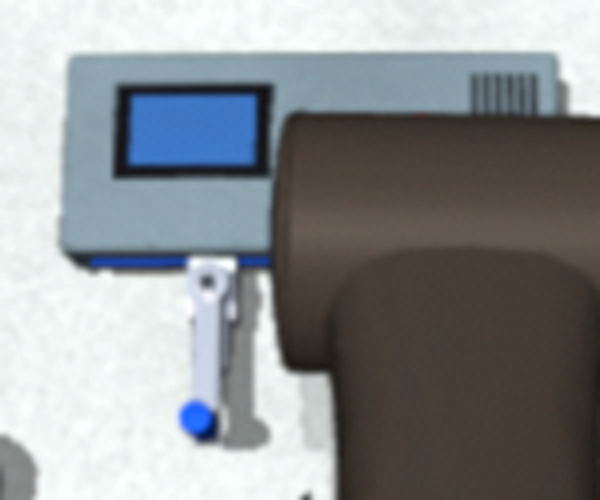

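Arm a now points straight out, with its knob top at crop (197,417) and its hinge at (209,281). I'll check it numerically.

```bash
python3 - <<'E'
from h import *
f=grab("top")
c4=lambda p:(np.array(p,float)+.5)/4-.5+[155,95]
k=ray(f,[c4([197,417])],.12)[0];h=ray(f,[c4([209,281])],.078)[0]
print(k,h,np.arctan2(*(k-h)[1::-1])%6.283-np.pi)
# blue knob by mask centroid
s=arm.get_state();print(np.round(s["q"],3),s["ee_rot"][2])
E
```

```text
[0.46928287 0.17598393 0.12      ] [0.57674618 0.17838027 0.078     ] 0.022110115335089997
[ 0.015  0.069 -0.336 -0.    -1.167  1.435] -0.12146335968294308
```

Request:
step_arm(
  rows=[
    [-0.0085, -0.05, 0, -0.14, 0.0876],
    [-0.0085, -0.1, 0, -0.28, 0.0876],
    [-0.0085, -0.155, 0, -0.42, 0.0876],
    [-0.0085, -0.155, 0, -0.56, 0.0876],
    [-0.0085, -0.155, 0, -0.7, 0.0876],
    [-0.0085, -0.155, 0, -0.84, 0.0876],
    [-0.0085, -0.155, 0, -0.98, 0.0876],
    [-0.0085, -0.155, 0, -1.12, 0.0876],
    [-0.0085, -0.155, 0, -1.26, 0.0876],
    [-0.0085, -0.155, 0, -1.4, 0.0876],
    [-0.0085, -0.155, 0, -1.54, 0.0876],
    [-0.0085, -0.155, 0, -1.62, 0.0876],
    [-0.0085, -0.155, 0, -1.62, 0.0876],
    [-0.0085, -0.155, 0, -1.62, 0.0876],
  ],
)

```text
t: 8.7
eef_pos: [0.4624, -0.3372, 0.2386]
ee_rot: [-3.142, 0.0, -1.734]
force: [1.2, -0.0, -0.3]
width: 0.0878
gripper_force: 0.0
```

Request:
step_arm(
  rows=[
    [0, 0, -0.03, 0, 0.07],
    [0, 0, -0.06, 0, 0.06],
  ],
)

```text
t: 8.9
eef_pos: [0.4629, -0.3379, 0.1788]
ee_rot: [-3.139, -0.0, -1.735]
force: [0.6, -0.3, -0.6]
width: 0.0767
gripper_force: 0.0
```

Request:
step_arm(
  rows=[
    [-0.002, -0.0045, -0.02, 0, 0.05],
    [-0.002, -0.0045, -0.045, 0, 0.05],
    [-0.002, -0.0045, -0.065, 0, 0.05],
    [-0.002, -0.0045, -0.073, 0, 0.05],
    [-0.002, -0.0045, -0.073, 0, 0.05],
    [-0.002, -0.0045, -0.073, 0, 0.01],
    [-0.002, -0.0045, -0.073, 0, 0.01],
    [-0.002, -0.0045, -0.073, 0, 0.01],
    [-0.002, -0.0045, -0.073, 0, 0.01],
    [-0.002, -0.0045, -0.073, 0, 0.01],
    [-0.002, -0.0045, -0.073, 0, 0.01],
    [-0.002, -0.0045, -0.073, 0, 0.01],
    [-0.002, -0.0045, -0.073, 0, 0.01],
    [-0.002, -0.0045, -0.073, 0, 0.01],
    [-0.002, -0.0045, -0.073, 0, 0.01],
  ],
  newtons=35,
)

```text
t: 10.4
eef_pos: [0.4606, -0.3429, 0.1061]
ee_rot: [-3.14, -0.0, -1.738]
force: [2.0, 2.1, 5.9]
width: 0.0177
gripper_force: 34.8
```

Request:
step_arm(
  rows=[
    [0, 0, 0.005, 0, 0.01],
    [0, 0, 0.02, 0, 0.01],
    [0, 0, 0.045, 0, 0.01],
    [0, 0, 0.075, 0, 0.01],
    [0, 0, 0.105, 0, 0.01],
    [0, 0, 0.135, 0, 0.01],
    [0, 0, 0.155, 0, 0.01],
    [0, 0, 0.16, 0, 0.01],
    [0, 0, 0.16, 0, 0.01],
    [0, 0, 0.16, 0, 0.01],
  ],
)

```text
t: 11.4
eef_pos: [0.4589, -0.3421, 0.2635]
ee_rot: [3.138, 0.001, -1.738]
force: [-1.1, 0.7, -4.1]
width: 0.0177
gripper_force: 34.8
```

Request:
step_arm(
  rows=[
    [0.002, 0.01, 0, 0, 0.01],
    [0.006, 0.035, 0, 0.01, 0.01],
    [0.011, 0.07, 0, 0.03, 0.01],
    [0.018, 0.11, 0, 0.05, 0.01],
    [0.024, 0.15, 0, 0.07, 0.01],
    [0.03, 0.19, 0, 0.09, 0.01],
    [0.037, 0.23, 0, 0.11, 0.01],
    [0.043, 0.27, 0, 0.13, 0.01],
    [0.05, 0.31, 0, 0.15, 0.01],
    [0.056, 0.35, 0, 0.17, 0.01],
    [0.063, 0.385, 0, 0.19, 0.01],
    [0.068, 0.415, 0, 0.195, 0.01],
    [0.072, 0.435, 0, 0.195, 0.01],
    [0.0734, 0.444, 0, 0.195, 0.01],
    [0.0734, 0.4464, 0, 0.195, 0.01],
    [0.0734, 0.4464, 0, 0.195, 0.01],
    [0.0734, 0.4464, 0, 0.195, 0.01],
    [0.0734, 0.4464, 0, 0.195, 0.01],
    [0.0734, 0.4464, 0, 0.195, 0.01],
  ],
)

```text
t: 13.3
eef_pos: [0.5333, 0.103, 0.2657]
ee_rot: [-3.141, 0.0, -1.544]
force: [-0.6, -0.1, -4.0]
width: 0.0179
gripper_force: 34.8
```

```bash
python3 - <<'E'
from h import *
s=arm.get_state();print(s["eef_pos"],s["ee_rot"])
g=grab("scene");c=g["color"][105:270,215:400]
cv2.imwrite("pics/s3.png",cv2.convertScaleAbs(cv2.resize(c,None,fx=3.6,fy=3.6,interpolation=cv2.INTER_CUBIC),alpha=1.3))
E
```

```text
[0.53331843 0.10298501 0.26571522] [-3.14135938e+00  1.55650097e-04 -1.54375109e+00]
```

View pics/s3.png

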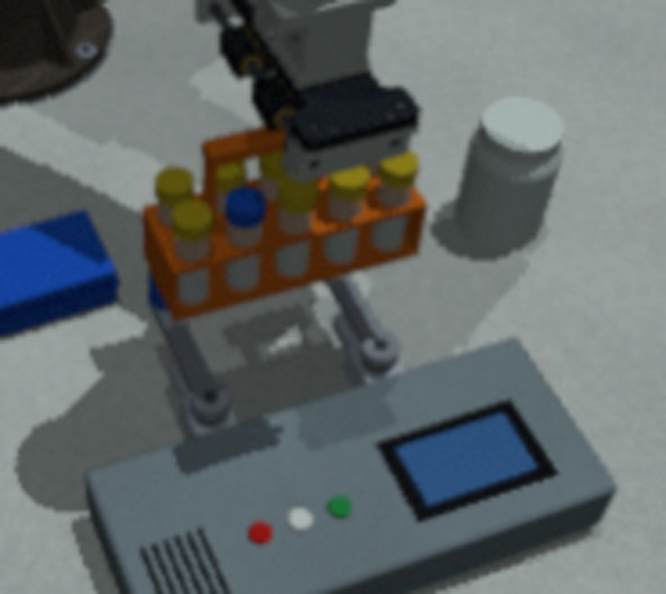

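The rack hangs level over both arms. Before lowering, I'll compare the predicted positions of the rack's corners and handle with the pixels. In the crop the bottom front corners are at about (175,320) and (425,262), and the left end of the handle is at about (207,150).

```bash
python3 - <<'E'
from h import *
g=grab("scene"); t=arm.get_state()["eef_pos"]; z0=t[2]+.019-.125; a=.028
R=np.array([[np.cos(a),-np.sin(a)],[np.sin(a),np.cos(a)]])
def W(x,y,z): return [*(R@[x,y]+t[:2]),z0+z]
c=lambda P:((proj(g,P)-[215,105])*3.6+1.3).round(0).tolist()
print("bottom front R/L",c([W(.035,-.1,0),W(.035,.1,0)]))
print("handle top ends",c([W(0,-.064,.132),W(0,.064,.132)]))
E
```

```text
bottom front R/L [[174.0, 321.0], [416.0, 251.0]]
handle top ends [[205.0, 148.0], [374.0, 104.0]]
```

Request:
step_arm(
  rows=[
    [0, 0, -0.015, 0, 0.01],
    [0, 0, -0.035, 0, 0.01],
    [0, 0, -0.055, 0, 0.01],
    [0, 0, -0.068, 0, 0.01],
    [0, 0, -0.075, 0, 0.01],
    [0, 0, -0.078, 0, 0.01],
    [0, 0, -0.081, 0, 0.01],
    [0, 0, -0.083, 0, 0.01],
    [0, 0, -0.084, 0, 0.01],
    [0, 0, -0.085, 0, 0.01],
    [0, 0, -0.085, 0, 0.01],
    [0, 0, -0.085, 0, 0.01],
  ],
)

```text
t: 14.6
eef_pos: [0.5335, 0.1037, 0.1807]
ee_rot: [-3.141, 0.0, -1.543]
force: [-0.1, -0.5, -4.3]
width: 0.0179
gripper_force: 34.8
```

Request:
step_arm(
  rows=[
    [0, 0, -0.001, 0, 0.01],
    [0, 0, -0.0015, 0, 0.01],
    [0, 0, -0.002, 0, 0.01],
    [0, 0, -0.0025, 0, 0.01],
    [0, 0, -0.003, 0, 0.01],
    [0, 0, -0.003, 0, 0.01],
  ],
)

```text
t: 15.2
eef_pos: [0.5337, 0.1037, 0.178]
ee_rot: [-3.141, 0.0, -1.543]
force: [1.8, 0.6, 0.1]
width: 0.0177
gripper_force: 34.8
```

Request:
step_arm(
  rows=[
    [0, 0, -0.0005, 0, 0.01],
    [0, 0, -0.0005, 0, 0.01],
    [0, 0, -0.0005, 0, 0.01],
    [0, 0, -0.0005, 0, 0.04],
    [0, 0, -0.0005, 0, 0.05],
    [0, 0, -0.0005, 0, 0.06],
    [0, 0, -0.0005, 0, 0.06],
    [0, 0, -0.0005, 0, 0.06],
    [0, 0, 0.02, 0, 0.06],
    [0, 0, 0.05, 0, 0.06],
    [0, 0, 0.09, 0, 0.06],
    [0, 0, 0.13, 0, 0.06],
    [0, -0.05, 0.15, 0, 0.06],
    [0, -0.1, 0.15, 0, 0.06],
    [-0.02, -0.15, 0.15, 0, 0.06],
    [-0.04, -0.2, 0.15, 0, 0.06],
    [-0.04, -0.25, 0.15, 0, 0.06],
    [-0.04, -0.3, 0.15, 0, 0.06],
    [-0.04, -0.35, 0.15, 0, 0.06],
    [-0.04, -0.35, 0.15, 0, 0.06],
  ],
)

```text
t: 17.2
eef_pos: [0.4925, -0.2503, 0.327]
ee_rot: [3.14, -0.0, -1.547]
force: [0.2, 0.9, -0.8]
width: 0.0603
gripper_force: 0.0
```

```bash
python3 - <<'E'
from h import *
f=grab("top");g=grab("scene")
a=cv2.resize(f["color"][95:220,155:305],None,fx=3,fy=3,interpolation=cv2.INTER_CUBIC)
b=cv2.resize(g["color"][130:255,230:380],None,fx=2.4,fy=3,interpolation=cv2.INTER_CUBIC)
b=cv2.resize(g["color"][140:265,235:370],None,fx=2.6,fy=3,interpolation=cv2.INTER_CUBIC)
o=np.hstack([a,b[:a.shape[0]]])[:, :800]
cv2.imwrite("pics/fin.png",cv2.convertScaleAbs(o,alpha=1.3))
c=lambda P:((proj(f,P)-[155,95])*3+1).round(0).tolist()
R=np.array([[1,-.028],[.028,1]]);W=lambda x,y,z:[*(R@[x,y]+[.534,.1035]),z]
print("expected handle ends top",c([W(0,-.064,.204),W(0,.064,.204)]),"knob tops",c([W(-.063,.075,.12),W(-.063,-.075,.12)]))
print(arm.get_state()["force"],arm.get_state()["eef_pos"])
E
```

```text
expected handle ends top [[295.0, 226.0], [147.0, 227.0]] knob tops [[147.0, 313.0], [308.0, 313.0]]
[-0.1887965   0.82268933 -0.27896183] [ 0.49284425 -0.24803758  0.32685067]
```

View pics/fin.png

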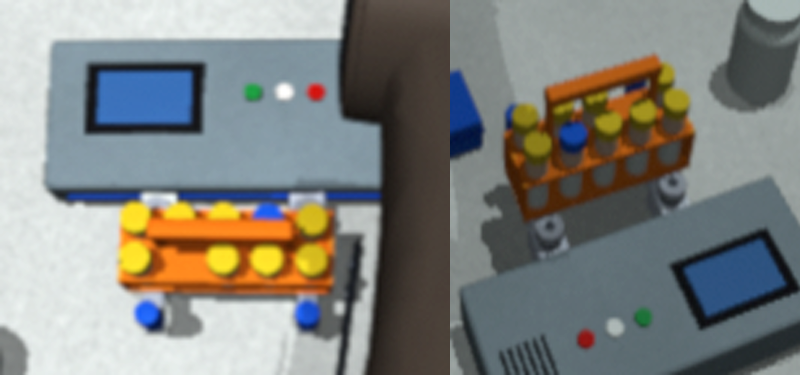

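The rack sits flat and centred on both arms. Its handle runs from (148,228) to (293,230), against an expected (147,227) to (295,226). The knobs are at (148,313) and (307,314), so both arms are fully out, and the robot is clear.

```bash
python3 -c "
from station import arm
print(arm.job_done())"
```

```text
the job is handed in; nothing more can be done
None
```

I swung the folded arm out to its end stop, set the orange rack flat and centred on both arms, and moved the robot clear. I handed the job in after about 17 s of robot time; the hand-in returned no verdict.

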